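Open the ratchet panel clamp for the next board

ROBOT

A 6-joint arm with a two-finger parallel gripper is mounted at the origin on the work surface. World frame = base frame: x ahead of the robot, y to its left, z up, the work surface at z = 0. Lengths are in m, angles in rad, forces in N, time in s.
With the tool pointing down it reaches from about 0.225 to 0.875 m from the base axis. Payload 3.4 kg.
Tool frame: the origin (TCP) lies between the finger pads; the fingertips stand 8 mm ahead of it and the grasp point (between the pads) lies 11 mm behind it; z points along the fingers, y is the line along which they close (so a half turn about z gives the same grasp; the last joint's range is limited). The gripper opens to 85 mm and grips with 20 to 120 N. Pads are 22 mm wide; open, the fingers measure 114 mm over their backs; the gripper's body (76 mm by 85 mm) begins 54 mm behind the grasp point. The pads swing forward as they close: fully open they stand 13 mm farther back than shut.
Start: joints at [-1.286, 0.276, 1.505, -0, 1.361, -0.121], TCP at [0.227, -0.528, 0.239] pointing down, gripper open.
Joint ranges: [-2.89, 2.89], [-0.75, 2.08], [0.22, 2.7], [-1.18, 4.32], [0.11, 2.71], [-2.7, 2.7]. Speed limits (rad/s): [2.57, 2.57, 3.14, 3.14, 3.14, 3.14].

INTERFACE

Orientations are given as a unit quaternion [w, x, y, z].
In Python, from rig import manip gives the robot as it stands.
- The arm moves only by the tool move_arm, never from a script. Its argument "deltas" is a list that holds one entry, the list of rows, each a list of 5 numbers: the shift along the tool's x, y, z normalised to -1 to 1, where 1 is 80 cm, then the turn about the tool's z normalised to -1 to 1, where 1 is 120 degrees, then the closure, from -1 (fully open) to 1 (shut). In form: [[[tx, ty, tz, twist, grip], ...]]. A call has 1 to 12 rows; each row is the pose to reach, as a shift and turn from the pose commanded when the call began, along the tool's axes at that moment; what a row does not reach only later rows make up. A row lasts 1/10 s, in which the tool goes at most 50 mm and 8.59 degrees, less where a joint would pass 70% of its speed; a pose out of reach is approached as far as the arm can. A call with a number of a shift or a turn outside -1 to 1 is refused whole. A call with a gripper value outside its range is refused whole. The fingers move at their own pace and stop on an object; "squeeze" is the grip in N (left out, the last holds). Time passes only in rows, so rows that repeat a pose let the fingers close. It gives the time, the measured TCP pose, the force, the opening and the grip force at its end, in the units of the state.
- manip.get_state(): the state, without advancing time (a new reading comes with each control period).
- manip.get_image(name): name is "scene" or "top"; returns the picture (480x640x3 uint8, red, green, blue); there is no depth.
- manip.camera_params(name): a dict with "fx", "fy", "cx", "cy" (pixels), "R" (3x3) and "t" (3): a world point X has camera coordinates R X + t. Camera axes: x right, y down, z forward; pixel columns grow to the right and rows downward; lengths in m; the calibration is good to about 2 mm. A picture is of the moment at which its call begins. camera_params takes no time and is no camera call.
- manip.sign_off(): hands the job in; it is judged then, once.
The state is a dict: "clock": time; "qpos": joint angles; "qd": joint speeds; "effort": joint torques, N m; "position": TCP position; "ee_rot": TCP orientation; "contact_force": force on the tool from outside, world axes, zero at the start; "moment": the same for the moment, N m; "width": finger opening in m; "gripper_force": force on a finger pad.
Only numpy, scipy, OpenCV 4.12 (cv2) and the standard library are available. Lean on these libraries where they do the work, as an engineer would, in place of code of your own. Each camera call takes 0.05 s, during which the arm holds its last target. There are 200 camera calls.

TASK

The next board is wider, so open the panel clamp on the bench all the way: press the release pad on top of the sliding jaw fully down with the fingertips (it stays down), then push the sliding jaw back along its bar until it is fully home against the end stop, and take the hand away. Leave the pad down, do not force the jaw while its ratchet is still engaged, and do not lift or shift the drawer front lying between the jaws or the things standing around the clamp.

Things in the scene. Friction and masses are not known exactly. Their poses are not given: they have to be found in the camera images.
- push_face (a point): Middle of the sliding jaw's flat pushing face, 58 mm above the bench, on a dark steel plate 100 mm wide (x), 12 thick (y), 16 to 78 mm above the bench, facing -y to the drawer front. Frame: +y is the way the jaw opens along the bar, z up. Push it in +y above the drawer front. Freed, it slides with some 2.5 N friction (+8 N per m/s) and stays put; with the pad up it is locked. Grey saddle and rocker are behind it.
- release_pad (a point): Centre of the top of the release pad, a flat bare-steel plate 44 (x) by 46 mm (y), 33 mm behind the pushing face, on a rocker. Up: level, 92 mm above the bench, 14 mm above the jaw plate. Pressed straight down it sinks with 5 to 8 N to a hard stop about 10 mm down, tilted 0.30 rad, lowest towards the pushing face, lifting the pawl out of the teeth. Stiff, it stays where it is left; shoving its rim along the bar may put it back up.
- rocker (a joint): Angle of the release rocker, rad: 0 pad up, ratchet engaged; 0.30 pad fully down, ratchet free.
- jaw (a joint): Travel of the sliding jaw along the bar, m: 0 nearest the fixed jaw, 0.130 fully open, against the end stop. Starts at 0.
- end_stop (a point): On the inner face of the end stop, 30 mm above the bench: a dark steel block 70 mm wide, 34 mm high, fixed on the bar's end. The saddle's rear end, 115 mm behind the pushing face, meets it. Same axes as the pushing face.
- fixed_face (a point): Middle of the inner face of the fixed jaw at the other end of the bar, 58 mm above the bench; a steel plate 100 mm wide whose top is 76 mm above the bench. Same axes. The clamp is fixed to the bench; its bar is 30 mm wide, 14 mm high, 480 mm long.
- panel_centre (a point): Centre of a loose grey drawer front, 170 (x) by 130 (y) by 18 mm, lying flat on the bar and two wooden bearers between the jaws, its top 32 mm above the bench, at least 20 mm clear of the sliding jaw. Not to be moved.
- glue_centre (a point): Centre (half-way up) of a white glue bottle, 54 mm diameter, 130 mm high, standing beyond the clamp. Not to be moved.
- screws_centre (a point): Centre (half-way up) of a squat clear jar, 60 mm diameter, 60 mm high, standing beyond the clamp. Not to be moved.
- jigsaw_centre (a point): Point half-way up (85 mm) a yellow and black jigsaw, about 200 x 60 x 165 mm, standing on its sole plate on the bench to the left of the clamp. Not to be moved.
There are look-alikes about, which are no part of the job. Of the things like the part that bears panel_centre, leave any that is pink or yellow; of the rest the larger one is meant.

How it is judged:
By the outcome, as a careful person would: the job done as asked, in the order asked, and still so for the second after the job is handed in, with the robot touching nothing.
It also fails if it takes over 48 s, if anything falls off the work surface, if the arm or the gripper's body presses on something with over 40 N, if the wrist force passes 120 N, or if a joint passes its speed limit or range.

## Working session

There is one attempt and no reset: what is moved stays moved. The work goes in short steps, Python scripts to look and compute and a tool call to move; the robot and the scene stay as the last step left them, time stands still between calls to the robot, and variables do not carry over. Pictures are saved under pics/ and viewed, at most 10 in all, crops included, and the job is handed in when it is done.

Besides the shell and the picture viewer there is one more tool, called after "Request:" by a JSON object that holds its "method" and its "body", one argument or row to a line. move_arm: Moves the arm, as the interface text tells. Scaled input: -1 to 1 covers 80 cm each way for a shift and 120 degrees each way for a turn. Its arguments: {"type":"object","properties":{"deltas":{"type":"array","items":{"type":"array","items":{"type":"array","items":{"type":"number","minimum":-1,"maximum":1}}}},"squeeze":{"type":"number"}},"required":["deltas"]}

```bash
mkdir -p pics; python3 - <<'E'
from rig import manip
import cv2,numpy as np
for n in("scene","top"):
    cv2.imwrite(f"pics/{n}0.png",manip.get_image(n)[:,:,::-1]); p=manip.camera_params(n)
    print(n,p["fx"],p["cx"],p["cy"],np.round(p["R"],3).tolist(),np.round(p["t"],3))
s=manip.get_state();print(s["position"],s["ee_rot"],s["clock"],s["width"])
E
```

```text
scene 455.3896993104415 315.1583695567338 238.755360077248 [[-0.471, 0.882, -0.016], [0.69, 0.357, -0.629], [-0.549, -0.308, -0.777]] [ 0.236 -0.31   1.283]
top 586.8655632427999 323.2505885852903 240.7204000915705 [[-0.016, -1.0, -0.013], [-0.995, 0.017, -0.096], [0.096, 0.012, -0.995]] [0.049 0.56  1.466]
[ 0.22685313 -0.52786883  0.23854436] [-8.00071153e-04  9.79488123e-01  2.01500307e-01 -5.37210590e-05] 0.1 0.0853052565331033
```

View pics/scene0.png

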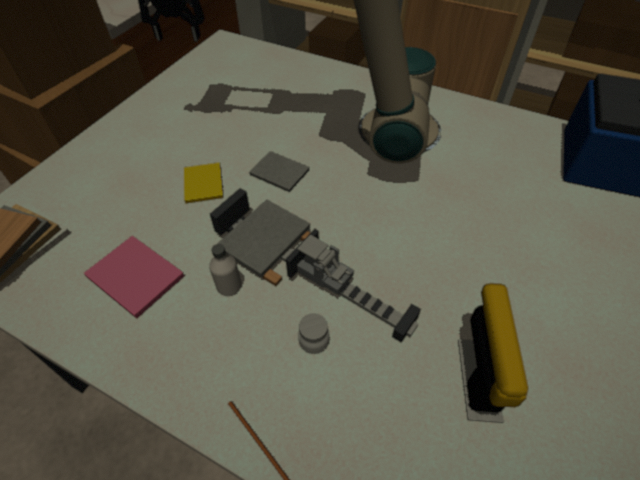

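View pics/top0.png

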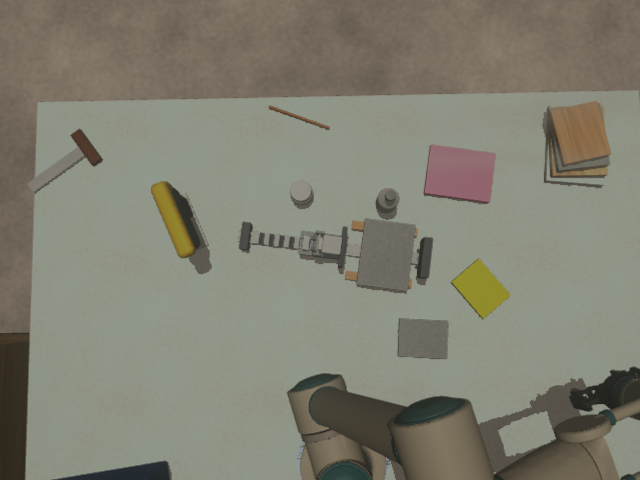

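The clamp runs left–right in the top view: end stop (246,236), sliding jaw plate (344,247), pad about (330,246), grey drawer front (386,255), fixed jaw (425,257). Panel look-alikes are the pink one (460,173), the yellow one (481,288) and the small grey one (423,338). The large grey one at (386,255) is meant, and it lies between the jaws. Next, one close crop.

```bash
python3 - <<'E'
import cv2,numpy as np
a=cv2.imread("pics/top0.png")[215:300,235:440]; b=cv2.imread("pics/scene0.png")[185:345,200:425]
a=cv2.resize(a,None,fx=3.6,fy=3.6,interpolation=cv2.INTER_CUBIC)
a=cv2.convertScaleAbs(a,alpha=1.4,beta=10)
cv2.imwrite("pics/c0.png",a);print(a.shape)
E
```

```text
(306, 738, 3)
```

View pics/c0.png

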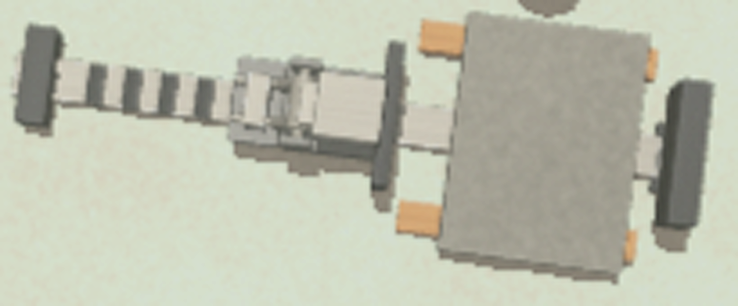

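```bash
cat >h.py <<'E'
from rig import manip
import numpy as np
def ray(n,u,v,z):
    p=manip.camera_params(n);R=np.array(p["R"]);t=np.array(p["t"])
    d=R.T@[(u-p["cx"])/p["fx"],(v-p["cy"])/p["fy"],1];c=-R.T@t
    return c+d*(z-c[2])/d[2]
def proj(n,X):
    p=manip.camera_params(n);q=np.array(p["R"])@X+np.array(p["t"])
    return np.round([p["fx"]*q[0]/q[2]+p["cx"],p["fy"]*q[1]/q[2]+p["cy"]],1)
E
python3 - <<'E'
from h import *
P={}
for k,x,y,z in(("pad",350,107,.092),("face",398,117,.078),("stop",52,78,.034),("fixed",678,153,.076),("panel",546,145,.032),("faceA",405,45,.078),("faceB",391,190,.078),("padfr",385,107,.092),("padbk",316,107,.092)):
    P[k]=ray("top",235+x/3.6,215+y/3.6,z); print(k,np.round(P[k],4),proj("scene",P[k]))
for k,u,v,z in(("glue",388,198,.13),("jar",301,188,.06)): print(k,np.round(ray("top",u,v,z),3))
d=P["stop"]-P["fixed"];a=np.arctan2(-d[0],d[1]);print("angle +y rot",np.degrees(a))
d=P["faceB"]-P["faceA"];print(np.degrees(np.arctan2(-d[1],-d[0])),np.linalg.norm(d))
s=manip.get_state();from scipy.spatial.transform import Rotation as Ro
w,x,y,z=s["ee_rot"];print(Ro.from_quat([x,y,z,w]).as_matrix().round(3))
E
```

```text
pad [0.5448 0.0178 0.092 ] [311.9 246.3]
face [ 0.5386 -0.0148  0.078 ] [299.4 242.7]
stop [0.574  0.2274 0.034 ] [401.7 315.3]
fixed [ 0.5111 -0.2047  0.076 ] [230.7 203.7]
panel [ 0.5211 -0.1194  0.032 ] [263.  233.1]
faceA [ 0.5879 -0.0205  0.078 ] [284.8 258.9]
faceB [ 0.489  -0.0091  0.078 ] [313.4 227.2]
padfr [ 0.5444 -0.0058  0.092 ] [301.7 241.9]
padbk [0.5451 0.0408 0.092 ] [322.1 250.7]
glue [ 0.651 -0.117  0.13 ]
jar [0.692 0.094 0.06 ]
angle +y rot -8.289501344737264
-6.592857339786063 0.09963738347700828
[[ 0.919  0.395 -0.   ]
 [ 0.395 -0.919  0.002]
 [ 0.    -0.002 -1.   ]]
```

The enlarged crop shows the bare-steel pad at (350,107), the dark jaw plate at x≈392, and a clear gap between the plate and the drawer front. The geometry agrees: face to stop measures 245 mm, and the bar is turned about 8.3°. I'll move above the pad with the gripper closing and tool x along the opening direction.

Request:
{"method": "move_arm", "body": {
  "deltas": [
    [[0.632,-0.467,0,-0.487,1],[0.632,-0.467,0,-0.487,1],[0.632,-0.467,0,-0.487,1],[0.632,-0.467,0,-0.487,1],[0.632,-0.467,0,-0.487,1],[0.632,-0.467,0,-0.487,1],[0.632,-0.467,0,-0.487,1],[0.632,-0.467,0,-0.487,1],[0.632,-0.467,0,-0.487,1],[0.632,-0.467,0,-0.487,1],[0.632,-0.467,0,-0.487,1],[0.632,-0.467,0,-0.487,1]]
  ],
  "squeeze": 30
}}

```text
clock: 1.3
position: [0.53, -0.0082, 0.239]
ee_rot: [0.0, 0.756, 0.654, -0.0]
contact_force: [0.6, -1.1, -0.1]
width: -0.0003
gripper_force: 0.0
```

Request:
{"method": "move_arm", "body": {
  "deltas": [
    [[0,0,0.05,0,1],[0,0,0.08,0,1],[0,0,0.08,0,1],[0,0,0.08,0,1]]
  ]
}}

```text
clock: 1.7
position: [0.5295, -0.0103, 0.1753]
ee_rot: [-0.0, 0.757, 0.654, -0.0]
contact_force: [-0.2, -1.2, 0.5]
width: 0.0001
gripper_force: 0.0
```

Request:
{"method": "move_arm", "body": {
  "deltas": [
    [[0.034,0.0134,0,0,1],[0.034,0.0134,0.03,0,1],[0.034,0.0134,0.069,0,1],[0.034,0.0134,0.069,0,1],[0.034,0.0134,0.069,0,1]]
  ]
}}

```text
clock: 2.2
position: [0.5449, 0.0146, 0.1215]
ee_rot: [0.001, 0.757, 0.654, 0.001]
contact_force: [0.5, 0.1, 0.8]
width: -0.0002
gripper_force: 0.0
```

```bash
python3 - <<'E'
from h import *
import cv2
s=manip.get_state();print(s["position"],s["contact_force"],s["clock"])
a=manip.get_image("scene")[190:310,220:400,::-1];b=manip.get_image("top")[205:285,270:390,::-1]
a=cv2.resize(a,(720,480),interpolation=cv2.INTER_CUBIC)
cv2.imwrite("pics/a1.png",cv2.convertScaleAbs(a,alpha=1.5,beta=15))
E
```

```text
[0.5449422  0.01459062 0.12148233] [0.45412948 0.10885633 0.82646685] 2.2
```

View pics/a1.png

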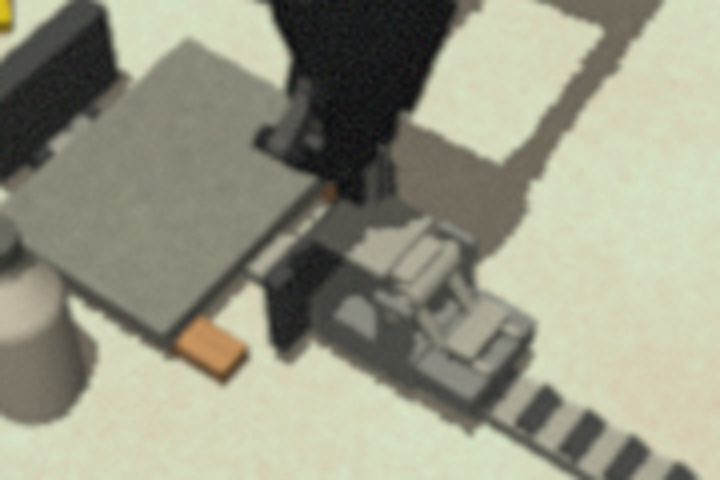

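The fingertips are over the pad: tip at crop (365,195), which is scene pixel (311,239), as predicted. Pressing down slowly.

Request:
{"method": "move_arm", "body": {
  "deltas": [
    [[0,0,0.012,0,1],[0,0,0.022,0,1],[0,0,0.025,0,1],[0,0,0.0275,0,1],[0,0,0.03,0,1],[0,0,0.0325,0,1],[0,0,0.0325,0,1]]
  ]
}}

```text
clock: 3.0
position: [0.5436, 0.0145, 0.0944]
ee_rot: [0.0, 0.756, 0.654, -0.001]
contact_force: [-2.1, -2.0, 3.9]
width: 0.0003
gripper_force: 2.3
```

Request:
{"method": "move_arm", "body": {
  "deltas": [
    [[0,0,0.0025,0,1],[0,0,0.005,0,1],[0,0,0.005,0,1]]
  ]
}}

```text
clock: 3.3
position: [0.5436, 0.0146, 0.0905]
ee_rot: [0.0, 0.756, 0.654, -0.001]
contact_force: [-2.3, -2.6, 4.6]
width: -0.0003
gripper_force: 2.6
```

Request:
{"method": "move_arm", "body": {
  "deltas": [
    [[0,0,0.002,0,1],[0,0,0.003,0,1],[0,0,0.003,0,1]]
  ]
}}

```text
clock: 3.6
position: [0.5437, 0.0148, 0.09]
ee_rot: [0.0, 0.756, 0.654, -0.0]
contact_force: [-6.0, -1.2, 17.1]
width: -0.0
gripper_force: 8.5
```

Request:
{"method": "move_arm", "body": {
  "deltas": [
    [[0,0,0.0012,0,1],[0,0,0.0012,0,1]]
  ]
}}

```text
clock: 3.8
position: [0.5438, 0.0148, 0.0898]
ee_rot: [0.001, 0.756, 0.654, -0.0]
contact_force: [-7.8, -1.4, 22.2]
width: 0.0
gripper_force: 10.9
```

The pad is on its hard stop. Lifting straight up, then backing off behind the face, and looking.

Request:
{"method": "move_arm", "body": {
  "deltas": [
    [[0,0,-0.01,0,1],[0,0,-0.04,0,1],[0,0,-0.0625,0,1],[-0.03,0,-0.0625,0,1],[-0.075,0,-0.0625,0,1],[-0.075,0,-0.0625,0,1],[-0.075,0,-0.0625,0,1]]
  ]
}}

```text
clock: 4.5
position: [0.5355, -0.0445, 0.1365]
ee_rot: [-0.0, 0.757, 0.653, 0.0]
contact_force: [1.0, 0.3, -0.4]
width: 0.0
gripper_force: 0.0
```

```bash
python3 - <<'E'
from h import *
import cv2
s=manip.get_state();print(s["position"],s["contact_force"],s["clock"])
a=manip.get_image("scene")[190:310,220:400,::-1]
a=cv2.resize(a,(720,480),interpolation=cv2.INTER_CUBIC)
cv2.imwrite("pics/a2.png",cv2.convertScaleAbs(a,alpha=1.5,beta=15))
E
```

```text
[ 0.5354616  -0.04450312  0.1365032 ] [ 1.00236706  0.26470959 -0.37123289] 4.5
```

View pics/a2.png

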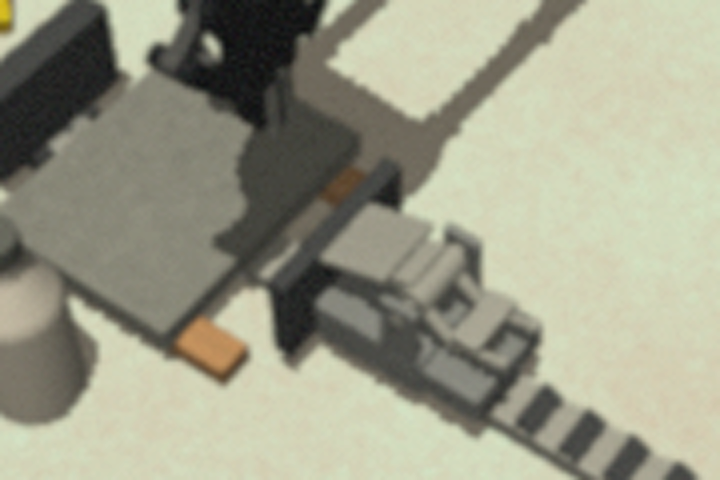

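The pad stays down, tilted towards the plate at crop (375,240), and the jaw hasn't moved. Lowering in front of the face, above the drawer front, then pushing.

Request:
{"method": "move_arm", "body": {
  "deltas": [
    [[0,0,0.04,0,1],[0,0,0.08,0,1],[0,0,0.099,0,1],[0,0,0.099,0,1],[0.01,0,0.099,0,1],[0.015,0,0.099,0,1],[0.02,0,0.099,0,1],[0.025,0,0.099,0,1],[0.03,0,0.099,0,1],[0.035,0,0.099,0,1],[0.04,0,0.099,0,1],[0.04,0,0.099,0,1]]
  ]
}}

```text
clock: 5.75
position: [0.5403, -0.0121, 0.0577]
ee_rot: [0.0, 0.756, 0.654, 0.0]
contact_force: [0.3, -0.4, -0.3]
width: -0.0002
gripper_force: 0.2
```

```bash
python3 - <<'E'
from h import *
import cv2
s=manip.get_state();print(s["position"],s["contact_force"],s["clock"])
a=manip.get_image("scene")[190:310,220:400,::-1]
a=cv2.resize(a,(720,480),interpolation=cv2.INTER_CUBIC)
cv2.imwrite("pics/a3.png",cv2.convertScaleAbs(a,alpha=1.5,beta=15))
E
```

```text
[ 0.54034208 -0.01213096  0.05766644] [ 0.25500937 -0.40080283 -0.26493209] 5.75
```

View pics/a3.png

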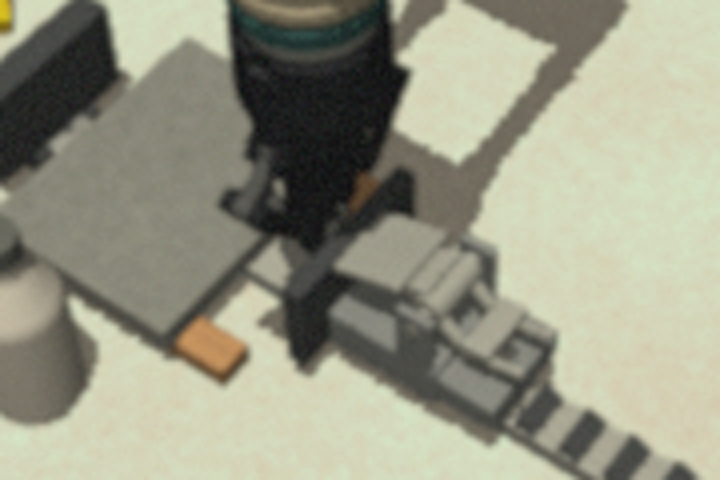

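The jaw has slid about 15 mm (plate edge now at crop (290,285)–(410,175)). The pad is still down and the drawer front hasn't moved. Continuing the push.

Request:
{"method": "move_arm", "body": {
  "deltas": [
    [[0.008,0,0,0,1],[0.018,0,0,0,1],[0.03,0,0,0,1],[0.042,0,0,0,1],[0.054,0,0,0,1],[0.066,0,0,0,1],[0.078,0,0,0,1],[0.09,0,0,0,1],[0.102,0,0,0,1],[0.112,0,0,0,1],[0.12,0,0,0,1],[0.125,0,0,0,1]]
  ]
}}

```text
clock: 7.0
position: [0.5545, 0.0871, 0.0575]
ee_rot: [-0.0, 0.756, 0.654, -0.0]
contact_force: [0.2, -3.4, 0.4]
width: 0.0003
gripper_force: 1.4
```

Request:
{"method": "move_arm", "body": {
  "deltas": [
    [[0.004,0,0,0,1],[0.008,0,0,0,1],[0.012,0,0,0,1],[0.016,0,0,0,1],[0.016,0,0,0,1]]
  ]
}}

```text
clock: 7.5
position: [0.5563, 0.0996, 0.0574]
ee_rot: [-0.0, 0.757, 0.654, 0.0]
contact_force: [-0.4, -0.4, -0.1]
width: 0.0
gripper_force: 0.3
```

Request:
{"method": "move_arm", "body": {
  "deltas": [
    [[0.0015,0,0,0,1],[0.003,0,0,0,1],[0.0045,0,0,0,1],[0.006,0,0,0,1],[0.006,0,0,0,1]]
  ]
}}

```text
clock: 8.0
position: [0.557, 0.1038, 0.0575]
ee_rot: [-0.0, 0.756, 0.654, -0.0]
contact_force: [-1.3, -2.8, 0.0]
width: 0.0
gripper_force: 1.3
```

Request:
{"method": "move_arm", "body": {
  "deltas": [
    [[0.0015,0,0,0,1],[0.003,0,0,0,1],[0.0035,0,0,0,1],[0.0035,0,0,0,1]]
  ]
}}

```text
clock: 8.4
position: [0.557, 0.1038, 0.0575]
ee_rot: [0.001, 0.756, 0.655, -0.002]
contact_force: [-1.8, -10.4, 1.7]
width: -0.0002
gripper_force: 5.4
```

The TCP has stopped moving and the force is rising, so the jaw is on the end stop. One small firm push, then back away and up.

Request:
{"method": "move_arm", "body": {
  "deltas": [
    [[0.0012,0,0,0,1],[0.0012,0,0,0,1],[-0.01,0,0,0,1],[-0.03,0,0,0,1],[-0.04,0,-0.02,0,1],[-0.04,0,-0.06,0,1],[-0.04,0,-0.12,0,1],[-0.04,0,-0.18,0,1],[-0.12,-0.05,-0.2,0,1],[-0.2,-0.1,-0.2,0,1],[-0.25,-0.15,-0.2,0,1],[-0.25,-0.15,-0.2,0,1]]
  ]
}}

```text
clock: 9.6
position: [0.4144, -0.0695, 0.2176]
ee_rot: [0.001, 0.756, 0.654, 0.001]
contact_force: [-0.4, -1.3, 1.1]
width: 0.0005
gripper_force: 0.0
```

```bash
python3 - <<'E'
from h import *
import cv2
s=manip.get_state();print(s["position"],s["contact_force"],s["clock"])
a=manip.get_image("scene")[180:360,200:440,::-1]
a=cv2.resize(a,(800,600),interpolation=cv2.INTER_CUBIC)
cv2.imwrite("pics/a4.png",cv2.convertScaleAbs(a,alpha=1.5,beta=15))
E
```

```text
[ 0.41444908 -0.06949766  0.21762156] [-0.36782829 -1.27490808  1.06968578] 9.6
```

View pics/a4.png

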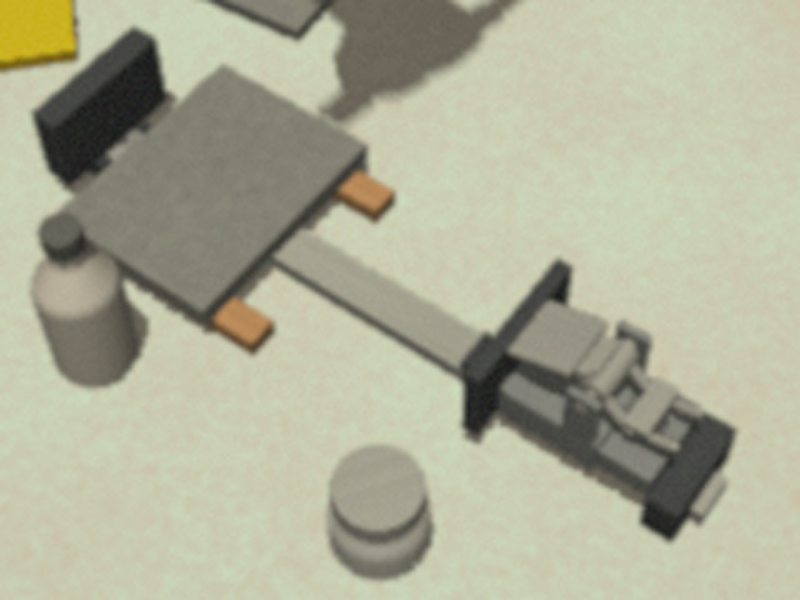

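The saddle is against the end stop (crop (680,470)) and the pad is still tilted down (550,335). The drawer front, glue bottle and jar are where they were, and the hand is clear. Handing in.

```bash
python3 -c "
from rig import manip
print(manip.sign_off())"
```

```text
the job is handed in; nothing more can be done
None
```

The clamp is fully open: release pad pressed down and still down, sliding jaw pushed home against the end stop, hand clear, nothing else seen to move, and the job handed in at about 10 s on the robot clock.

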